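# Load the bottle lift and crank it up to the pointer

### The arm

A 6-joint arm with a two-finger parallel gripper is mounted at the origin on the work surface. World frame = base frame: x ahead of the robot, y to its left, z up, the work surface at z = 0. Lengths are in m, angles in rad, forces in N, time in s.
With the tool pointing down it reaches from about 0.35 to 0.95 m from the base axis. Payload 17.4 kg.
Tool frame: the origin (TCP) lies between the finger pads; the fingertips stand 11 mm ahead of it and the grasp point (between the pads) lies 8 mm behind it; z points along the fingers, y is the line along which they close (so a half turn about z gives the same grasp; the last joint's range is limited). The gripper opens to 93 mm and grips with 3 to 60 N. Pads are 15 mm wide; open, the fingers measure 128 mm over their backs; the gripper's body (75 mm by 188 mm) begins 65 mm behind the grasp point.
Start: joints at [-1.351, 0.116, 1.442, -0, 1.584, -0.038], TCP at [0.172, -0.653, 0.23] pointing down, gripper open.
Joint ranges: [-2.83, 2.83], [-0.83, 2.19], [0.07, 2.5], [-1.14, 4.28], [0.01, 3], [-2.97, 2.97]. Speed limits (rad/s): [1.89, 1.89, 2.22, 3.14, 3.14, 3.14].

### API

Orientations are given as a 3x3 rotation matrix whose columns are the frame's x, y, z axes.
In Python, from station import robot, planner, sensors, optics gives the robot as it stands. Calls block until the motion is done:
- robot.goto(position, orientation): joint-space move of the TCP to a pose.
- robot.move_l(position, v=0.15, frame=None): straight line of the TCP; frame=None keeps the orientation; v is the mean speed in m/s.
- robot.movej(angles): joint-space move.
- robot.move_gripper(opening, newtons=None): finger opening in m; newtons is the grip in N (None keeps the last); returns when the fingers have stopped.
- robot.dwell(seconds).
- planner.ik(position, orientation): joint angles nearest the present ones, or None.
- sensors.sense(): the state.
- optics.get_image(name): name is "scene" or "top" or "wrist"; returns a dict with "img" (384x512x3 uint8, red, green, blue), "z_map" (384x512 float32, m along the optical axis (not along the pixel's ray), 0 where there is no reading), "mtx" (3x3 intrinsics, pixels), "dist_coeffs" ([k1, k2, p1, p2, k3] as OpenCV has them; the pictures are not rectified), "origin" and "orientation" of the camera in the world. Camera axes: x right, y up, looking along -z (the intrinsics and any distortion apply to the point x, -y, -z); pixel columns grow to the right and rows downward; lengths in m; the calibration is good to about 2 mm. A picture is of the moment at which its call begins.
A pose or a line that the arm cannot do raises robot.PlanningError and nothing moves.
- robot.sign_off(): hands the job in; it is judged then, once.
The state is a dict: "time": time; "joint_positions": joint angles; "joint_velocities": joint speeds; "tau": joint torques, N m; "tool_pos": TCP position; "tool_rot": TCP orientation; "ft_force": force on the tool from outside, world axes, zero at the start; "wrist_torque": the same for the moment, N m; "gripper_width": finger opening in m; "gripper_force": force on a finger pad.
Only numpy, scipy, OpenCV 4.12 (cv2) and the standard library are available. Lean on these libraries where they do the work, as an engineer would, in place of code of your own. Each camera call takes 0.05 s, during which the arm holds its last target. There are 200 camera calls.

### The job

Stand the tall narrow-capped bottle upright in the middle of the lift's small round platform, setting it down gently and letting go of it while the platform is still down. Then turn the hand crank clockwise (seen from above), taking a fresh hold of its flat grip as often as needed, until the top of the platform with the bottle on it is level with the upper edge of the pointer beside it. Do not knock the bottle over, and leave the squat jar, the tube rack and the mouse where they are.

Things in the scene. Friction and masses are not known exactly. Their poses are not given: they have to be found in the camera images.
- bottle: loose white plastic bottle with a grey cap, 150 mm tall, about 0.3 kg. Body 60 mm in diameter up to 98 mm, sloping shoulder, then a cap 38 mm in diameter from 120 mm to 150 mm above its foot. Origin: centre of its underside; z up the bottle.
- lift: fixed aluminium base plate, 140 x 360 x 12 mm, of a hand-cranked bottle lift. Origin: on the table midway between crank and platform; y runs from crank to platform. Grey gearbox 90 x 90 mm, 70 mm high, at y = -115 mm carries the crank; the platform's column is at y = +115 mm. A steel mast, 10 mm thick, 165 mm high, stands at x = +60, y = +165 mm.
- platform: round steel platform, 80 mm in diameter, 6 mm thick, on a column 28 mm thick. Origin: centre of its upper face, about 80 to 86 mm above the table at the start; z up. It rises 40 mm for each full clockwise turn of the crank (at most 82 mm above its lowest place) and stays where it is left.
- crank (a joint): angle of the crank about its upright axis, rad, 0 at the lowest place of the platform, growing as it is turned clockwise seen from above (platform rises), up to 13. Stiff: it needs about 4 N at the grip and stays where it is left. Between 1 and 1.4 turns are needed, so the hand must let go and take a new hold.
- crank_grip (a point): centre of the crank's grip, 118 mm above the table, 60 mm from the crank axis: a flat black paddle upright on the outer end of the crank arm, 44 mm long radially (along the arm), 12 mm thick, 46 mm high, top 141 mm above the table. It does not swivel. The steel arm under it has its upper side 95 mm above the table. x axis: along the arm, outward.
- crank_axis (a point): point on the crank's upright axis at the height of crank_grip, 118 mm above the table.
- pointer_tip (a point): tip of the small dark steel pointer clamped on the mast, about 6 mm outside the platform's rim, on the pointer's upper edge: the height that the platform's upper face must reach (about 127 to 135 mm above the table). Fixed.
- jar: bystander: loose squat white jar with a wide grey cap, 80 mm in diameter, 90 mm tall. Origin: centre of its underside.
- tube_rack: bystander: grey rack 70 x 190 mm with black-capped tubes, 101 mm high. Origin: centre of its underside.
- mouse: bystander: black computer mouse 105 x 60 x 30 mm. Origin: centre of its underside.

How it is judged:
By the outcome, as a careful person would: the job done as asked, in the order asked, and still so for the second after the job is handed in, with the robot touching nothing.
It also fails if it takes over 72 s, if anything falls off the work surface, if the arm or the gripper's body presses on something with over 40 N, if the wrist force passes 120 N, or if a joint passes its speed limit or range.

## Working session

There is one attempt and no reset: what is moved stays moved. The work goes in short steps, each a Python script; the robot and the scene stay as the last script left them, time stands still between calls to the robot, and variables do not carry over. Pictures are saved under pics/ and viewed, at most 10 in all, crops included, and the job is handed in when it is done.

```bash
mkdir -p pics; ls
cat > h.py <<'E'
import numpy as np, cv2
from station import robot, planner, sensors, optics
def cloud(d):
    """world point per pixel from depth"""
    h,w=d["z_map"].shape
    uv=np.stack(np.meshgrid(np.arange(w),np.arange(h)),-1).reshape(-1,1,2).astype(np.float64)
    n=cv2.undistortPoints(uv,np.array(d["mtx"]),np.array(d["dist_coeffs"]))[:,0]
    z=d["z_map"].reshape(-1,1)
    p=np.c_[n[:,0],-n[:,1],-np.ones(len(n))]*z
    P=p@np.array(d["orientation"]).T+np.array(d["origin"])
    P[z[:,0]==0]=np.nan
    return P.reshape(h,w,3)
def save(d,name): cv2.imwrite(f"pics/{name}.png",d["img"][:,:,::-1])
E
python3 - <<'E'
from h import *
ims=[]
for n in("scene","top"):
    d=optics.get_image(n); save(d,n+"0"); np.savez(n+"0.npz",**d); ims.append(d["img"])
    print(n,np.round(d["origin"],3),np.round(d["orientation"],2).tolist(),d["dist_coeffs"],(d["z_map"]>0).mean())
print(sensors.sense())
E
```

```text
pics
scene [1.143 0.303 0.969] [[-0.41, -0.7, 0.58], [0.91, -0.33, 0.25], [0.02, 0.63, 0.78]] [-0.14262303  0.          0.          0.          0.        ] 0.9959869384765625
top [0.438 0.042 1.077] [[-0.01, 1.0, -0.09], [-1.0, -0.01, 0.01], [0.01, 0.09, 1.0]] [-0.00254686  0.          0.          0.          0.        ] 0.9960835774739584
{'time': 0.1, 'joint_positions': array([-1.35082786e+00,  1.16463879e-01,  1.44220207e+00,  2.40143698e-05,
        1.58402078e+00, -3.77823271e-02]), 'joint_velocities': array([ 7.72154822e-04, -7.55087692e-04, -1.05941599e-03, -7.53926590e-04,
        2.99797710e-05, -6.59615681e-04]), 'tau': array([ 2.88468262e-03, -7.22898173e+01, -6.23864508e+01,  7.82762957e-02,
        2.27468053e-02, -4.37766755e-05]), 'tool_pos': array([ 0.17203271, -0.6525262 ,  0.22895933]), 'tool_rot': array([[ 9.66965689e-01,  2.54906473e-01, -2.15291046e-04],
       [ 2.54906556e-01, -9.66965096e-01,  1.07294667e-03],
       [ 6.53221259e-05, -1.09238172e-03, -9.99999401e-01]]), 'ft_force': array([-0.81636277,  0.10380869,  0.27985581]), 'wrist_torque': array([ 0.01788621,  0.03117789, -0.00267672]), 'gripper_force': 0.0, 'gripper_width': 0.09313005802341356}
```

View pics/scene0.png

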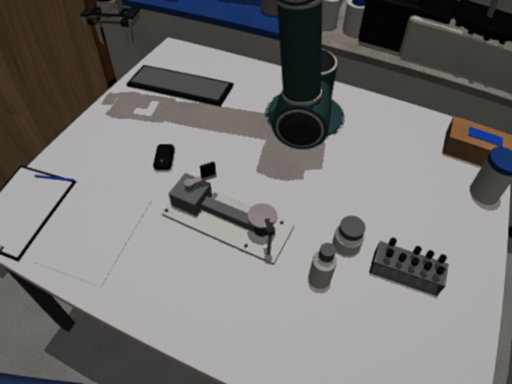

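View pics/top0.png

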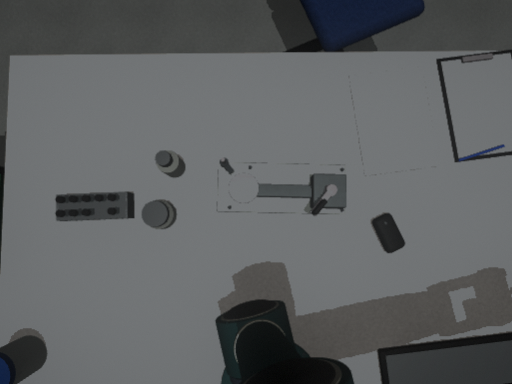

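Scene view: the bottle stands at about (323,263), the jar at (350,232) and the rack at (410,265). The platform is at (262,215), the mast at (269,240) and the crank paddle at (207,170). In the top view, the bottle cap is at (164,158), platform (244,189), gearbox (329,190), paddle (319,207), mast and pointer (226,165) and mouse (388,232). Next I'll measure these.

```bash
python3 - <<'E'
from h import *
T=dict(np.load("top0.npz")); S=dict(np.load("scene0.npz"))
for nm,d in(("top",T),("scene",S)):
    P=cloud(d); z=P[...,2]
    np.save(nm+"P.npy",P)
    ok=(P[...,0]>0.3)&(P[...,0]<.9)&(abs(P[...,1])<.6)
    print(nm,"table z",np.nanmedian(z[ok&(abs(z)<.02)]))
    def comps(lo,hi,mn=6):
        m=(ok&(z>lo)&(z<hi)).astype(np.uint8)
        n,L,st,c=cv2.connectedComponentsWithStats(m)
        for i in range(1,n):
            if st[i,4]>=mn:
                q=P[L==i]; (cx,cy),(w,h),a=cv2.minAreaRect(q[:,:2].astype(np.float32))
                print(f"  z{lo}-{hi} n{st[i,4]} px{c[i].round()} rect c({cx:.4f},{cy:.4f}) {w*1e3:.0f}x{h*1e3:.0f} a{a:.0f} medz {np.median(q[:,2]):.4f} mean {q[:,:2].mean(0).round(4)}")
    for lo,hi in((.14,.175),(.125,.14),(.095,.105),(.085,.095),(.076,.09),(.062,.075),(.006,.018)): comps(lo,hi)
E
python3 - <<'E'
import cv2,numpy as np
a=cv2.imread('pics/top0.png')[140:230,200:360]; b=cv2.imread('pics/scene0.png')[140:270,150:310]
a=cv2.resize(a,None,fx=5,fy=5,interpolation=3);b=cv2.resize(b,None,fx=4.5,fy=4.5,interpolation=3)
cv2.imwrite('pics/ca.png',np.clip(a*1.6,0,255));cv2.imwrite('pics/cb.png',np.clip(b*1.5,0,255))
E
```

```text
top table z 8.452139322678853e-05
  z0.14-0.175 n191 px[163. 157.] rect c(0.6115,0.2597) 36x36 a63 medz 0.1496 mean [0.6114 0.26  ]
  z0.14-0.175 n21 px[223. 159.] rect c(0.6026,0.1123) 9x8 a44 medz 0.1637 mean [0.6021 0.1116]
  z0.14-0.175 n49 px[322. 205.] rect c(0.4891,-0.1290) 10x32 a49 medz 0.1413 mean [ 0.4893 -0.1296]
  z0.125-0.14 n22 px[170. 161.] rect c(0.6046,0.2475) 7x30 a61 medz 0.1326 mean [0.6038 0.2472]
  z0.125-0.14 n92 px[227. 165.] rect c(0.5943,0.1037) 43x20 a44 medz 0.1296 mean [0.5928 0.1043]
  z0.125-0.14 n37 px[318. 207.] rect c(0.4873,-0.1258) 12x44 a54 medz 0.1378 mean [ 0.4843 -0.1218]
  z0.095-0.105 n110 px[171. 163.] rect c(0.6090,0.2566) 48x58 a57 medz 0.1009 mean [0.6052 0.2515]
  z0.095-0.105 n46 px[331. 192.] rect c(0.5239,-0.1613) 18x42 a48 medz 0.0961 mean [ 0.525  -0.1626]
  z0.095-0.105 n10 px[329. 187.] rect c(0.5369,-0.1591) 7x10 a25 medz 0.0957 mean [ 0.5371 -0.1586]
  z0.095-0.105 n42 px[111. 196.] rect c(0.5218,0.4049) 15x16 a0 medz 0.1005 mean [0.5209 0.4045]
  z0.095-0.105 n44 px[ 72. 198.] rect c(0.5180,0.5042) 16x18 a1 medz 0.1002 mean [0
[... 16893 characters left out ...]
.018 n10 px[ 10. 241.] rect c(0.8857,-0.5698) 18x9 a29 medz 0.0072 mean [ 0.8846 -0.57  ]
  z0.006-0.018 n65 px[344. 251.] rect c(0.5000,0.2974) 79x31 a89 medz 0.0124 mean [0.5071 0.3005]
  z0.006-0.018 n6 px[ 22. 246.] rect c(0.8804,-0.5237) 11x6 a79 medz 0.0072 mean [ 0.8799 -0.5248]
  z0.006-0.018 n7 px[ 17. 248.] rect c(0.8917,-0.5331) 23x4 a88 medz 0.0071 mean [ 0.892  -0.5321]
  z0.006-0.018 n444 px[405. 279.] rect c(0.5191,0.4737) 34x185 a2 medz 0.0082 mean [0.5216 0.4767]
  z0.006-0.018 n49 px[317. 284.] rect c(0.6282,0.2680) 22x58 a16 medz 0.0124 mean [0.6332 0.2657][ WARN:0@0.076] global loadsave.cpp:1063 imwrite_ Unsupported depth image for selected encoder is fallbacked to CV_8U.
```

View pics/cb.png

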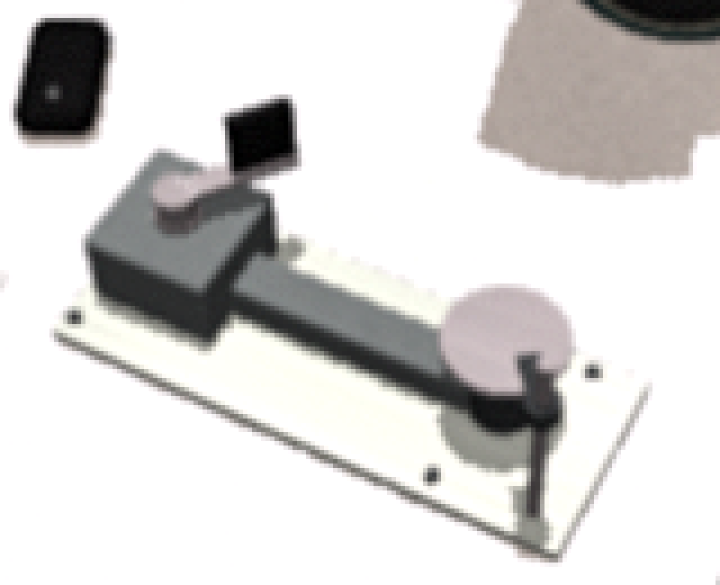

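View pics/ca.png

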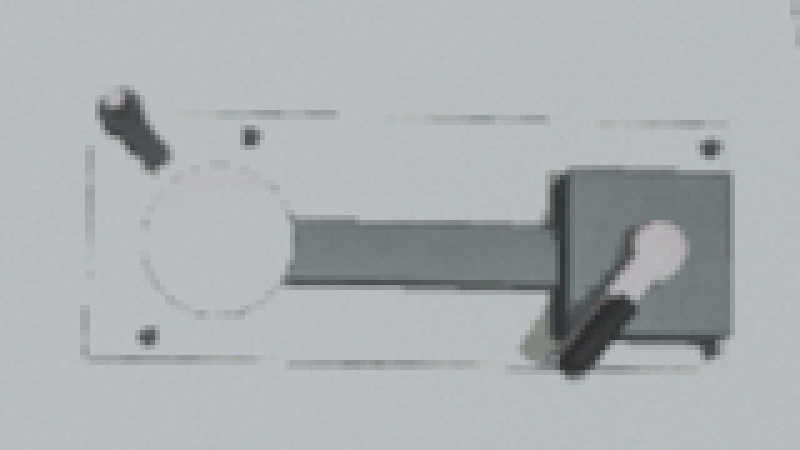

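Scene crop: the platform disc and dark pointer are clear, and the paddle stands on the arm's outer end, pointing away from the platform side. Top crop: hub at (662,248), paddle from (570,372) to (625,300). Both cameras agree to about 2 mm: bottle (0.611,0.261), platform (0.539,0.065,0.084), axis ≈ (0.532,-0.164), grip about 60 mm from it. I'll take close wrist views next.

```bash
cat >> h.py <<'E'
def down(yaw):
    """tool pointing down, tool y (closing line) at angle yaw in the world xy plane"""
    y=np.array([np.cos(yaw),np.sin(yaw),0]); z=np.array([0,0,-1.]); return np.c_[np.cross(y,z),y,z]
def st(): 
    s=sensors.sense(); return round(s["time"],2),s["tool_pos"].round(4),s["ft_force"].round(1),round(s["gripper_width"],4),round(s["gripper_force"],1),s["joint_positions"].round(2)
E
python3 - <<'E'
from h import *
print(np.degrees(np.arctan2(*sensors.sense()["tool_rot"][[1,0],1])))
ims=[]
for n,p in(("wc",(.51,-.14,.33)),("wp",(.54,.07,.33)),("wb",(.605,.255,.33))):
    yaw=np.arctan2(p[1],p[0])-np.pi/2
    robot.goto(np.array(p),down(yaw)); print(n,st())
    d=optics.get_image("wrist"); np.savez(n+".npz",**d); ims.append(d["img"]); print(np.round(d["origin"],3))
cv2.imwrite("pics/w0.png",np.vstack([np.hstack(ims[:2]),np.hstack([ims[2],ims[2]*0])])[::1,:,::-1][::1,::1])
im=cv2.imread("pics/w0.png"); cv2.imwrite("pics/w0.png",cv2.resize(im,(800,600)))
E
```

```text
-75.23194765277131
wc (2.33, array([ 0.5099, -0.1405,  0.3298]), array([0. , 1. , 0.6]), 0.0926, 0.0, array([-0.32, -0.21,  1.6 , -0.  ,  1.76,  1.52]))
[ 0.576 -0.158  0.484]
wp (3.23, array([0.5401, 0.0691, 0.3299]), array([-0.8,  0.4, -0.1]), 0.0932, 0.0, array([ 0.08, -0.18,  1.57, -0.  ,  1.75,  1.52]))
[0.608 0.078 0.485]
wb (4.08, array([0.6051, 0.2538, 0.3301]), array([-0.8, -0.1,  0.2]), 0.093, 0.0, array([ 0.36,  0.07,  1.33, -0.  ,  1.74,  1.53]))
[0.668 0.28  0.485]
```

View pics/w0.png

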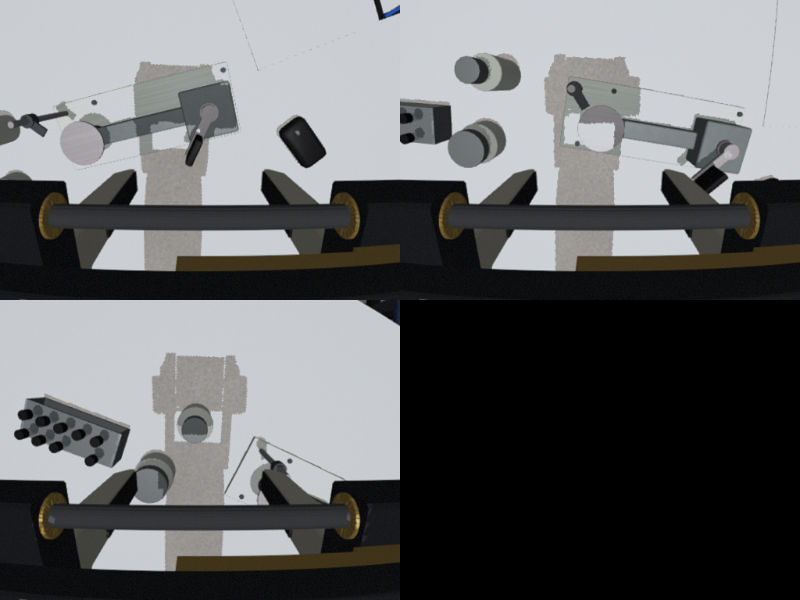

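Wrist views: upper left shows the lift with the hub at (208,110) and the paddle at (195,150). Upper right shows the platform at (600,128) with the pointer at (583,100). Lower left shows the bottle cap at (195,428). I'll measure each thing in these close views.

Run:
```python
from h import *
C={n:cloud(dict(np.load(n+".npz"))) for n in("wc","wp","wb","top0","scene0")}
def sel(P,c,r,lo,hi):
    m=(np.hypot(P[...,0]-c[0],P[...,1]-c[1])<r)&(P[...,2]>lo)&(P[...,2]<hi); return P[m]
def rect(q): (x,y),(w,h),a=cv2.minAreaRect(q[:,:2].astype(np.float32)); return f"({x:.4f},{y:.4f}) {w*1e3:.0f}x{h*1e3:.0f} a{a:.0f}"
def circ(q):
    hull=cv2.convexHull(q[:,:2].astype(np.float32))[:,0]; (x,y),r=cv2.minEnclosingCircle(hull); return f"circ({x:.4f},{y:.4f}) r{r*1e3:.1f}"
for n,P in C.items():
    print(n, "table",round(np.nanmedian(P[...,2][abs(P[...,2])<.005]),4))
    for nm,c,r,lo,hi in(("cap",(.611,.261),.05,.145,.155),("plat",(.539,.065),.046,.078,.09),("gear",(.532,-.164),.08,.066,.0735),("hub/arm",(.532,-.164),.08,.09,.105),("paddle",(.487,-.125),.04,.135,.147),("mast",(.602,.113),.02,.155,.175)):
        q=sel(P,c,r,lo,hi)
        if len(q)>15: print("  ",nm,len(q),"z",np.median(q[:,2]).round(4),rect(q),circ(q))
    # pointer: profile along direction from platform centre to mast
    c=np.array([.539,.065]); q=sel(P,(.58,.095),.04,.115,.15); d=np.hypot(*(q[:,:2]-c).T)
    print("   pointer",[(round(a,3),int(((d>=a)&(d<a+.004)).sum()),np.median(q[(d>=a)&(d<a+.004),2]).round(4),np.percentile(q[(d>=a)&(d<a+.004),2],85).round(4)) for a in np.arange(.036,.072,.004) if ((d>=a)&(d<a+.004)).any()])
```

```text
wc table -0.0004
   plat 2512 z 0.0834 (0.5405,0.0659) 79x79 a26 circ(0.5404,0.0659) r40.5
   gear 3495 z 0.0696 (0.5321,-0.1638) 90x91 a88 circ(0.5325,-0.1639) r61.3
   hub/arm 768 z 0.0946 (0.5074,-0.1420) 27x93 a48 circ(0.5091,-0.1401) r46.6
   paddle 369 z 0.1403 (0.4858,-0.1251) 12x44 a51 circ(0.4848,-0.1263) r22.2
   mast 98 z 0.1632 (0.6018,0.1134) 10x9 a53 circ(0.6029,0.1133) r5.9
   pointer [(np.float64(0.044), 21, np.float64(0.1272), np.float64(0.1283)), (np.float64(0.048), 41, np.float64(0.1282), np.float64(0.1287)), (np.float64(0.052), 37, np.float64(0.128), np.float64(0.1288)), (np.float64(0.056), 38, np.float64(0.128), np.float64(0.1287)), (np.float64(0.06), 37, np.float64(0.1279), np.float64(0.1288)), (np.float64(0.064), 38, np.float64(0.128), np.float64(0.1288)), (np.float64(0.068), 64, np.float64(0.1289), np.float64(0.1306))]
wp table -0.0004
   cap 946 z 0.1493 (0.6111,0.2631) 36x38 a6 circ(0.6111,0.2628) r19.6
   plat 2793 z 0.0839 (0.5403,0.0663) 79x79 a6 circ(0.5403,0.0661) r40.0
   gear 2727 z 0.0697 (0.5333,-0.1629) 90x91 a87 circ(0.5335,-0.1627) r61.5
   hub/a
[... 2065 characters left out ...]
0.5308,-0.1638) r61.6
   hub/arm 180 z 0.096 (0.5094,-0.1389) 29x91 a41 circ(0.5099,-0.1385) r46.0
   paddle 72 z 0.1415 (0.4848,-0.1249) 15x44 a52 circ(0.4846,-0.1251) r22.5
   mast 23 z 0.1645 (0.6013,0.1144) 9x9 a5 circ(0.6009,0.1148) r5.7
   pointer [(np.float64(0.044), 5, np.float64(0.1287), np.float64(0.1308)), (np.float64(0.048), 7, np.float64(0.1311), np.float64(0.1329)), (np.float64(0.052), 4, np.float64(0.1304), np.float64(0.1313)), (np.float64(0.056), 3, np.float64(0.1301), np.float64(0.1313)), (np.float64(0.06), 6, np.float64(0.131), np.float64(0.1324)), (np.float64(0.064), 4, np.float64(0.1307), np.float64(0.1325)), (np.float64(0.068), 3, np.float64(0.1324), np.float64(0.1325))]
```

Run:
```python
from h import *
B=np.array([.6111,.2630]); Pl=np.array([.5400,.0658])
R=down(np.arctan2(.263,.611)-np.pi/2)
robot.goto(np.r_[B,.20],R); robot.move_l(np.r_[B,.133],v=.1); print(st())
robot.move_gripper(.03,25); print("grip",st())
robot.move_l(np.r_[B,.328],v=.15); print("lift",st())
R2=down(np.arctan2(Pl[1],Pl[0])-np.pi/2)
robot.goto(np.r_[Pl,.328],R2); robot.dwell(.2); print("over",st()); f0=sensors.sense()["ft_force"][2]
robot.move_l(np.r_[Pl,.133+.0839+.004],v=.1); robot.dwell(.2); print(st()); f0=sensors.sense()["ft_force"][2]
for k in range(14):
    robot.move_l(np.r_[Pl,.2209-.0005*(k+1)],v=.01); f=sensors.sense()["ft_force"][2]
    if f-f0>1.5: break
print("touch",k,f0,st())
d=optics.get_image("top"); np.savez("t1.npz",**d); d=optics.get_image("scene"); np.savez("s1.npz",**d); save(d,"s1")
im=d["img"][120:290,150:360,::-1]; cv2.imwrite("pics/s1.png",cv2.resize(im,None,fx=3,fy=3))
```

```text
(5.53, array([0.6113, 0.2631, 0.1336]), array([-0.2,  0.4,  0.6]), 0.0929, 0.0, array([ 0.37,  0.14,  1.58, -0.  ,  1.43,  1.53]))
grip (6.44, array([0.6111, 0.263 , 0.133 ]), array([ 0.2, -0.2,  0.1]), 0.0377, 25.0, array([0.37, 0.14, 1.58, 0.  , 1.43, 1.53]))
lift (7.89, array([0.611 , 0.2629, 0.3268]), array([-0.2, -0.6, -3.8]), 0.0376, 25.0, array([0.37, 0.09, 1.32, 0.  , 1.74, 1.53]))
over (8.94, array([0.5404, 0.0668, 0.3276]), array([ 0.7,  0.7, -3.1]), 0.0376, 25.0, array([ 0.08, -0.18,  1.57,  0.  ,  1.75,  1.52]))
(10.37, array([0.5401, 0.0658, 0.2213]), array([ 0.3, -0.2, -4.9]), 0.038, 25.0, array([ 0.07, -0.17,  1.73, -0.  ,  1.58,  1.52]))
touch 0 -4.895537213851056 (10.62, array([0.54  , 0.0658, 0.2204]), array([ 0. , -0.5, -2.4]), 0.0374, 25.0, array([ 0.07, -0.17,  1.74, -0.  ,  1.57,  1.52]))
```

View pics/s1.png

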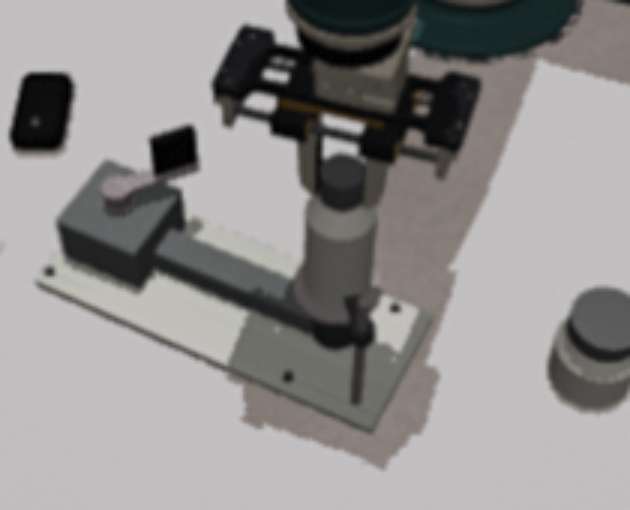

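The picture shows the bottle upright over the platform, at (338,240). The touch at step 0 was probably noise, so I'll creep down with averaged force readings.

```bash
cat >> h.py <<'E'
def fz():
    v=[]
    for _ in range(6): robot.dwell(.02); v.append(sensors.sense()["ft_force"][2])
    return np.mean(v)
E
python3 - <<'E'
from h import *
Pl=np.array([.5400,.0658]); f0=fz(); log=[f0]
for k in range(14):
    robot.move_l(np.r_[Pl,.2204-.0005*(k+1)],v=.01); log.append(fz())
    if log[-1]-f0>1.8: break
print(np.round(log,1),st())
robot.move_gripper(.06); robot.dwell(.3); print("rel",st())
robot.move_l(np.r_[Pl,.32],v=.12)
d=optics.get_image("top"); np.savez("t2.npz",**d)
robot.goto(np.r_[.51,-.14,.33],down(np.arctan2(-.14,.51)-np.pi/2)); print(st())
d=optics.get_image("wrist"); np.savez("w2.npz",**d)
P=cloud(d)
def sel(P,c,r,lo,hi): return P[(np.hypot(P[...,0]-c[0],P[...,1]-c[1])<r)&(P[...,2]>lo)&(P[...,2]<hi)]
for n in("t2","w2"):
    P=cloud(dict(np.load(n+".npz")))
    for lo,hi,r in((.228,.242,.04),(.078,.09,.045)):
        q=sel(P,Pl,r,lo,hi); print(n,len(q),np.median(q[:,2]),cv2.minEnclosingCircle(q[:,:2].astype(np.float32)))
# joint 6 over yaw at paddle
A=np.array([.5325,-.1638])
for phi in range(150,-320,-30):
    p=A+.06*np.array([np.cos(np.radians(phi)),np.sin(np.radians(phi))])
    row=[]
    for o in(90,-90):
        j=planner.ik(np.r_[p,.116],down(np.radians(phi+o))); row.append(None if j is None else np.round(j,2)[[0,3,5]].tolist())
    print(phi,row)
E
```

```text
[-3.3 -3.3 -3.6 -3.4 -3.1 -3.4 -3.1  0.1] (13.27, array([0.5401, 0.0658, 0.2171]), array([ 0.9,  0.2, -0. ]), 0.0376, 25.0, array([ 0.07, -0.17,  1.74,  0.  ,  1.57,  1.52]))
rel (14.17, array([0.54  , 0.0658, 0.2169]), array([-1.1,  0.1,  0.3]), 0.0601, 0.0, array([ 0.07, -0.17,  1.74,  0.  ,  1.57,  1.52]))
(16.07, array([ 0.5102, -0.1393,  0.3297]), array([-1. , -0.2, -0.6]), 0.0602, 0.0, array([-0.32, -0.21,  1.6 ,  0.  ,  1.76,  1.52]))
t2 16 0.23325195512716534 ((0.5265979766845703, 0.062203481793403625), 0.011492503806948662)
t2 170 0.0837488910347931 ((0.5390992760658264, 0.06410003453493118), 0.039184462279081345)
w2 1176 0.23335556460840096 ((0.5397225618362427, 0.06560461223125458), 0.01973690465092659)
w2 871 0.08345032621358939 ((0.5407290458679199, 0.06523153930902481), 0.04018108919262886)
150 [[-0.32, -0.0, 1.77], [-0.32, -0.0, -1.37]]
120 [[-0.27, -0.0, 2.35], [-0.27, -0.0, -0.79]]
90 [[-0.24, -0.0, 2.9], [-0.24, -0.0, -0.24]]
60 [[-0.24, -0.0, -2.86], [-0.24, -0.0, 0.28]]
30 [[-0.27, -0.0, -2.36], [-0.27, -0.0, 0.78]]
0 [[-0.31, -0.0, -1.88], [-0.31, -0.0, 1.26]]
-30 [[-0.36, -0.0, -1.41], [-0.36, -0.0, 1.73]]
-60 [[-0.41, -0.0, -0.93], [-0.41, -0.0, 2.21]]
-90 [[-0.44, -0.0, -0.44], [-0.44, -0.0, 2.7]]
-120 [[-0.45, -0.0, 0.07], None]
-150 [[-0.43, -0.0, 0.61], [-0.43, -0.0, -2.53]]
-180 [[-0.38, -0.0, 1.19], [-0.38, -0.0, -1.96]]
-210 [[-0.32, -0.0, 1.77], [-0.32, -0.0, -1.37]]
-240 [[-0.27, -0.0, 2.35], [-0.27, -0.0, -0.79]]
-270 [[-0.24, -0.0, 2.9], [-0.24, -0.0, -0.24]]
-300 [[-0.24, -0.0, -2.86], [-0.24, -0.0, 0.28]]
```

The bottle stands centred on the platform: cap at (0.5397,0.0656), top at 0.233. Now the crank: needed rise ≈ 44.7 mm, which is about 402°. Stroke 1 goes from 140.5° to -80°.

```bash
cat >> h.py <<'E'
A=np.array([.5325,-.1638])
def pose(phi,o,z=.116):
    a=np.radians(phi); return np.r_[A+.06*np.array([np.cos(a),np.sin(a)]),z],down(np.radians(phi+o))
def stroke(p0,p1,o,n):
    m=0
    for phi in np.linspace(p0,p1,n+1)[1:]:
        robot.goto(*pose(phi,o)); s=sensors.sense(); m=max(m,np.linalg.norm(s["ft_force"]))
        if m>60: print("force",m,phi); break
    print("stroke to",phi,"maxF",round(m,1),st())
def hold(phi,o):
    robot.goto(*pose(phi,o,.20)); robot.move_l(pose(phi,o)[0],v=.12); robot.move_gripper(.008,40); print("hold",st())
def release():
    robot.move_gripper(.05); p=sensors.sense()["tool_pos"]; robot.move_l(np.r_[p[:2],.21],v=.15)
E
python3 - <<'E'
from h import *
robot.move_gripper(.05)
hold(140.5,-90); stroke(140.5,116.5,-90,2)
E
```

```text
hold (20.4, array([ 0.4861, -0.1257,  0.116 ]), array([-2.1, -1. ,  1.7]), 0.0118, 40.0, array([-0.3 , -0.21,  1.95, -0.  ,  1.41, -1.18]))
stroke to 116.5 maxF 5.6 (21.07, array([ 0.5056, -0.1105,  0.116 ]), array([-1.3, -5.4,  0.9]), 0.0115, 40.1, array([-0.26, -0.18,  1.91, -0.  ,  1.41, -0.73]))
```

Run:
```python
from h import *
stroke(116.5,-80,-90,16); release(); print(st())
robot.goto(*pose(-80,-90,.33))
d=optics.get_image("wrist"); np.savez("w3.npz",**d); d2=optics.get_image("top"); np.savez("t3.npz",**d2)
Pl=np.array([.54,.0658])
for n in("w3","t3"):
    P=cloud(dict(np.load(n+".npz")))
    for nm,c,r,lo,hi in(("cap",Pl,.05,.25,.27),("plat",Pl,.045,.098,.116),("paddle",A+.06*np.array([np.cos(-1.396),np.sin(-1.396)]),.04,.135,.147),("gear",A,.08,.066,.0735)):
        q=P[(np.hypot(P[...,0]-c[0],P[...,1]-c[1])<r)&(P[...,2]>lo)&(P[...,2]<hi)]
        if len(q)>10: print(n,nm,len(q),np.median(q[:,2]).round(4),cv2.minAreaRect(q[:,:2].astype(np.float32)))
```

```text
stroke to -80.0 maxF 23.0 (26.07, array([ 0.542 , -0.2221,  0.116 ]), array([-8.1,  8.3,  4.7]), 0.0117, 40.0, array([-0.43, -0.02,  1.77,  0.  ,  1.4 ,  2.53]))
(27.64, array([ 0.5427, -0.2227,  0.2089]), array([ 0.3, -0.5, -0.1]), 0.0497, 0.0, array([-0.43, -0.07,  1.66,  0.  ,  1.55,  2.53]))
w3 paddle 400 0.1402 ((0.5432469844818115, -0.22255416214466095), (0.01163162849843502, 0.04317070543766022), 10.19046401977539)
w3 gear 2954 0.0694 ((0.532242476940155, -0.1641361266374588), (0.08848791569471359, 0.08955594897270203), 87.87145233154297)
t3 cap 240 0.258 ((0.5407577753067017, 0.06437226384878159), (0.03695781156420708, 0.03636178374290466), 17.310041427612305)
t3 plat 197 0.1085 ((0.5320237874984741, 0.0625704973936081), (0.06004372984170914, 0.07788959890604019), 10.205166816711426)
t3 paddle 77 0.1409 ((0.5431947112083435, -0.22300073504447937), (0.011774834245443344, 0.03902987763285637), 11.791208267211914)
t3 gear 870 0.0697 ((0.5327823758125305, -0.16488134860992432), (0.08870086818933487, 0.08915283530950546), 87.30498504638672)
```

Run:
```python
from h import *
hold(-80,90); stroke(-80,-261.7,90,15); release()
robot.goto(np.r_[.51,-.14,.33],down(np.arctan2(-.14,.51)-np.pi/2)); robot.dwell(.2); print(st())
ims=[]
for n in("wrist","top","scene"): d=optics.get_image(n); np.savez(n+"4.npz",**d); ims.append(d["img"])
Pl=np.array([.54,.0658])
for n in("wrist4","top4","scene4"):
    P=cloud(dict(np.load(n+".npz")))
    a=np.radians(-261.7)
    for nm,c,r,lo,hi in(("cap",Pl,.05,.272,.285),("plat",Pl,.042,.12,.138),("paddle",A+.06*np.array([np.cos(a),np.sin(a)]),.04,.135,.147),("pointer",(.574,.092),.012,.115,.142)):
        q=P[(np.hypot(P[...,0]-c[0],P[...,1]-c[1])<r)&(P[...,2]>lo)&(P[...,2]<hi)]
        if len(q)>5: print(n,nm,len(q),np.median(q[:,2]).round(4),cv2.minAreaRect(q[:,:2].astype(np.float32)))
cv2.imwrite("pics/f.png",cv2.resize(np.hstack([ims[2][100:300,150:370],ims[0][60:260,:220]])[...,::-1],None,fx=1.8,fy=1.8))
```

```text
hold (32.48, array([ 0.5428, -0.223 ,  0.1161]), array([-2.7, -1.1,  1.4]), 0.0118, 40.0, array([-0.43, -0.02,  1.77, -0.  ,  1.39, -0.61]))
stroke to -261.7 maxF 20.0 (37.4, array([ 0.5236, -0.1041,  0.1161]), array([-7.7,  2.1,  3.8]), 0.0121, 40.3, array([-0.24, -0.14,  1.88,  0.  ,  1.4 ,  2.75]))
(40.3, array([ 0.51  , -0.1399,  0.3295]), array([-0.3, -0.1,  0.5]), 0.0496, 0.0, array([-0.32, -0.21,  1.6 ,  0.  ,  1.76,  1.52]))
wrist4 cap 520 0.2776 ((0.5377157330513, 0.0526120662689209), (0.012784959748387337, 0.03128896653652191), 72.84284210205078)
wrist4 plat 1156 0.1283 ((0.5420801639556885, 0.05638778209686279), (0.08013571798801422, 0.061446238309144974), 9.320143699645996)
wrist4 paddle 397 0.1402 ((0.5241357684135437, -0.10404962301254272), (0.012148920446634293, 0.04379213973879814), 7.654074668884277)
wrist4 pointer 132 0.128 ((0.5755366086959839, 0.09105357527732849), (0.022479988634586334, 0.01479318831115961), 56.63174819946289)
top4 cap 247 0.2786 ((0.5400700569152832, 0.06408413499593735), (0.036052439361810684, 0.0360981784760952), 89.32087707519531)
top4 plat 2
[... 202 characters left out ...]
056, 0.00937412679195404), 82.1881103515625)
top4 pointer 22 0.1279 ((0.5805748701095581, 0.09476442635059357), (0.009401835501194, 0.013067837804555893), 37.4954833984375)
scene4 cap 189 0.2798 ((0.5394994616508484, 0.06636837124824524), (0.038256578147411346, 0.03462329879403114), 23.58333969116211)
scene4 plat 255 0.1304 ((0.5477716326713562, 0.07004909217357635), (0.061982233077287674, 0.07789639383554459), 18.913902282714844)
scene4 paddle 75 0.1412 ((0.5232554078102112, -0.10239723324775696), (0.015218126587569714, 0.04185217246413231), 4.387517929077148)
scene4 pointer 43 0.1298 ((0.572206437587738, 0.0930107980966568), (0.021777018904685974, 0.018822021782398224), 50.342716217041016)
```

View pics/f.png

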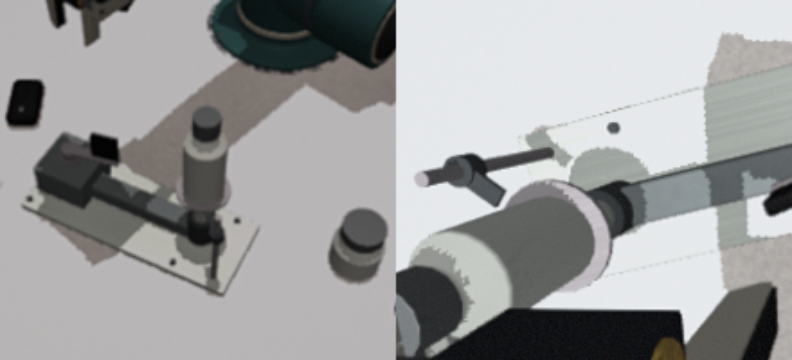

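The picture shows the bottle upright on the raised platform and the hand clear of everything. In every view the platform face (0.1283/0.1287/0.1304) matches the pointer's upper edge (0.1280/0.1279/0.1298) to under 1 mm.

```bash
python3 -c "
from station import robot
print(robot.sign_off())"
```

```text
the job is handed in; nothing more can be done
None
```

The job is handed in at about 40 s on the robot's clock: the bottle stands centred on the platform, which is cranked up to within 1 mm of the pointer's upper edge, and the hand is clear of everything.

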